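Ease the stopper out of the squat sample can

ROBOT

A 6-joint arm with a two-finger parallel gripper is mounted at the origin on the work surface. World frame = base frame: x ahead of the robot, y to its left, z up, the work surface at z = 0. Lengths are in mm, angles in rad, forces in N, time in s.
With the tool pointing down it reaches from about 275 to 750 mm from the base axis. Payload 10.2 kg.
Tool frame: the origin (TCP) lies between the finger pads; the fingertips stand 14 mm ahead of it and the grasp point (between the pads) lies 5 mm behind it (tip_reach is the distance from the TCP to the fingertips, in mm); z points along the fingers, y is the line along which they close (so a half turn about z gives the same grasp; the last joint's range is limited). The gripper opens to 85 mm and grips with 20 to 120 N. Pads are 22 mm wide; open, the fingers measure 114 mm over their backs; the gripper's body (76 mm by 85 mm) begins 54 mm behind the grasp point. The pads swing forward as they close: fully open they stand 13 mm farther back than shut.
Start: joints at [-0.223, 0.313, 1.498, -0, 1.331, -0.223], TCP at [525.006, -0.014, 245.294] pointing down, gripper open.
Joint ranges: [-2.94, 2.94], [-0.97, 2.17], [0.19, 2.56], [-1.23, 4.37], [0.02, 3.11], [-2.88, 2.88]. Speed limits (rad/s): [2.39, 2.39, 3.01, 3.14, 3.14, 3.14].

INTERFACE

Orientations are given as a unit quaternion [w, x, y, z].
In Python, from rig import * gives the robot as it stands.
- The arm moves only by the tool arm_command, never from a script. Its argument "steps" is a list that holds one entry, the list of rows, each a list of 7 numbers: the opening, from 0 (shut) to 1 (fully open), then the shift along the tool's x, y, z each as a share of 0.05 m, from -1 to 1, then the turn, a rotation vector about the tool's x, y, z each as a share of 0.15 rad, from -1 to 1. A call has 1 to 8 rows; each row shifts and turns the commanded pose from where the row before left it, along the tool's axes as they then stand; what a row does not reach is not made up. A row lasts 1/8 s, in which the tool goes at most 62.5 mm and 10.7 degrees, less where a joint would pass 70% of its speed; a pose out of reach is approached as far as the arm can. A call with a number of a shift or a turn outside -1 to 1 is refused whole. A call with a gripper value outside its range is refused whole. The fingers move at their own pace and stop on an object; "squeeze" is the grip in N (left out, the last holds). Time passes only in rows, so rows that do not move let the fingers close. It gives the time, the measured TCP pose, the force, the opening and the grip force at its end, in the units of the state.
- sense(): the state, without advancing time (a new reading comes with each control period).
- capture(name): name is "scene" or "side" or "wrist"; returns the picture (400x640x3 uint8, red, green, blue); there is no depth.
- get_calibration(name): a dict with "intrinsics" (3x3 intrinsics, pixels), "rvec" (rotation vector, rad) and "tvec" (3), from world to camera coordinates, as OpenCV has them; the wrist camera has in their place "T_tool_cam" (4x4, takes a point from camera to tool coordinates, whose origin is the TCP and whose axes are the flange's). Camera axes: x right, y down, z forward; pixel columns grow to the right and rows downward; lengths in mm; the calibration is good to about 2 mm. A picture is of the moment at which its call begins: read the wrist's pose just before it. get_calibration takes no time and is no camera call.
- finish_job(): hands the job in; it is judged then, once.
The state is a dict: "time_s": time; "joints": joint angles; "dq": joint speeds; "tau": joint torques, N m; "eef_pos": TCP position; "ee_rot": TCP orientation; "force": force on the tool from outside, world axes, zero at the start; "wrist_torque": the same for the moment, N m; "grip_width": opening from 0.0 (shut) to 1.0 (fully open); "grip_force": force on a finger pad.
Only numpy, scipy, OpenCV 4.12 (cv2) and the standard library are available. Lean on these libraries where they do the work, as an engineer would, in place of code of your own. Each camera call takes 0.05 s, during which the arm holds its last target. There are 200 camera calls.

TASK

Open the squat, wide sample can: grip its stopper by the flat tab and work it loose by rocking it sideways across the tab (towards the tab's flat faces), about 8 degrees each way and at least twice each way, while pulling it up a little with every lean and while the plug is still well inside the neck. Then draw it straight up out of the neck, lower it into the shallow metal dish and let it go there. Leave the tall, slender can stoppered.

Things in the scene. Friction and masses are not known exactly. Their poses are not given: they have to be found in the camera images.
- can: Squat fixed steel can, 90 mm wide. Origin: underside centre, z up. On top a neck 54 mm wide, mouth at z = 94 mm, 24 mm deep; its springy rubber lining grips the plug (straight pull 15 to 25 N), gives 7 mm sideways. Rock about a point near 12 mm above the plug's foot, gaining 3 mm per lean, with a firm grip (60 N). Leans count only until the plug has risen 18 mm, its foot then 6 mm below the mouth.
- stopper: Stopper in the squat can, about 50 g, 67 mm tall: black rubber plug 22 mm wide, 27 mm long; on it a grey disc 34 mm wide, 6 mm thick; on that an upright grey grip tab 36 mm long (x), 12 mm thick (y), 34 mm high. Origin: centre of the plug's foot, z up; at the start 70 mm above the can's origin. Rocking leans its top towards its own +y and -y (turning about its x).
- tall_stopper: An identical stopper, in the tall slender fixed steel can (62 mm wide, neck 54 mm wide, mouth 134 mm above the bench), to be left alone. Origin: centre of its plug's foot, 110 mm above the bench; its top is 177 mm above the bench.
- dish: Shallow round open dish of plain aluminium, loose, 0.5 kg: 130 mm across the rim, 116 mm across the foot, 16 mm high, floor 4 mm thick, wall 3 mm. Origin: centre of its underside, z up.
Not all that is in view belongs to the job. What is shaped like the can but purple is not meant.

How it is judged:
By the outcome, as a careful person would: the job done as asked, in the order asked, and still so for the second after the job is handed in, with the robot touching nothing.
It also fails if it takes over 48 s, if anything falls off the work surface, if the arm or the gripper's body presses on something with over 40 N, if the wrist force passes 120 N, or if a joint passes its speed limit or range.

## Working session

There is one attempt and no reset: what is moved stays moved. The work goes in short steps, Python scripts to look and compute and a tool call to move; the robot and the scene stay as the last step left them, time stands still between calls to the robot, and variables do not carry over. Pictures are saved under pics/ and viewed, at most 10 in all, crops included, and the job is handed in when it is done.

Besides the shell and the picture viewer there is one more tool, called as name(argument=value, ...) on one line, values as JSON. arm_command: Moves the arm, as the interface text tells. Its arguments: {"type":"object","properties":{"steps":{"type":"array"},"squeeze":{"type":"number"}},"required":["steps"]}

```bash
mkdir -p pics; python3 - <<'E'
from rig import *
import cv2
for n in("scene","side"):
    cv2.imwrite(f"pics/{n}0.png",cv2.cvtColor(capture(n),cv2.COLOR_RGB2BGR)); print(n,get_calibration(n))
print(get_calibration("wrist")); print(sense())
E
```

```text
scene {'intrinsics': array([[500.54647854,   0.        , 322.02889493],
       [  0.        , 500.54647854, 202.22035949],
       [  0.        ,   0.        ,   1.        ]]), 'rvec': array([ 1.07362345,  2.53824716, -0.83388347]), 'tvec': array([ 366.26616865, -249.84925701, 1271.31911913])}
side {'intrinsics': array([[393.96698463,   0.        , 320.78099526],
       [  0.        , 393.96698463, 206.38042288],
       [  0.        ,   0.        ,   1.        ]]), 'rvec': array([ 2.4344528 , -0.20897521,  0.08867413]), 'tvec': array([-531.5289588 ,  151.33506551,  831.04449453])}
{'intrinsics': array([[283.11297327,   0.        , 318.13022072],
       [  0.        , 283.11297327, 192.77230518],
       [  0.        ,   0.        ,   1.        ]]), 'T_tool_cam': array([[ 8.11346045e-04, -9.57696892e-01, -2.87777701e-01,
         7.41747055e+01],
       [ 9.99999559e-01,  6.41059163e-04,  6.85964613e-04,
         1.93931517e+00],
       [-4.72463646e-04, -2.87778131e-01,  9.57696990e-01,
        -1.27929695e+02],
       [ 0.00000000e+00,  0.00000000e+00,  0.00000000e+00,
         1.00000000e+00]])}
{'time_s': 0.1, 'joints': array([-2.23372278e-01,  3.13382495e-01,  1.49832909e+00,  3.39056652e-05,
        1.33100230e+00, -2.23368341e-01]), 'dq': array([ 0.00269719, -0.00185586, -0.00280376, -0.00140525,  0.00032532,
       -0.00024311]), 'tau': array([ 2.30574413e-03, -4.12899542e+01, -2.60142785e+01, -1.81123951e-04,
        3.02137116e-03,  1.15447833e-05]), 'eef_pos': array([5.24798444e+02, 5.63240969e-02, 2.44810260e+02]), 'ee_rot': array([-4.83154844e-04,  7.07110915e-01,  7.07102424e-01, -2.84821611e-04]), 'force': array([-1.33243508,  0.72293886,  0.84153639]), 'wrist_torque': array([-0.0530136 , -0.02302488,  0.01995359]), 'grip_force': 0.0, 'grip_width': 1.0010798955559692}
```

View pics/scene0.png

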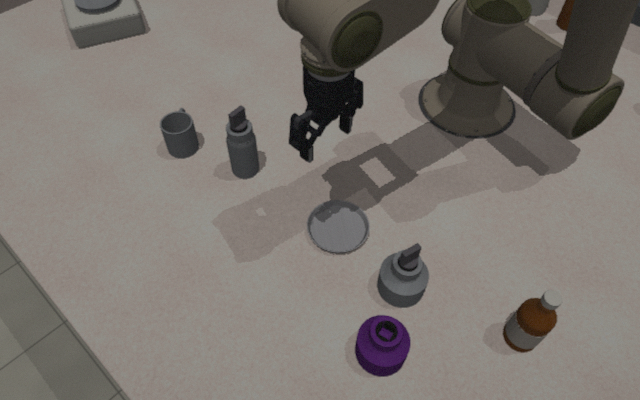

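View pics/side0.png

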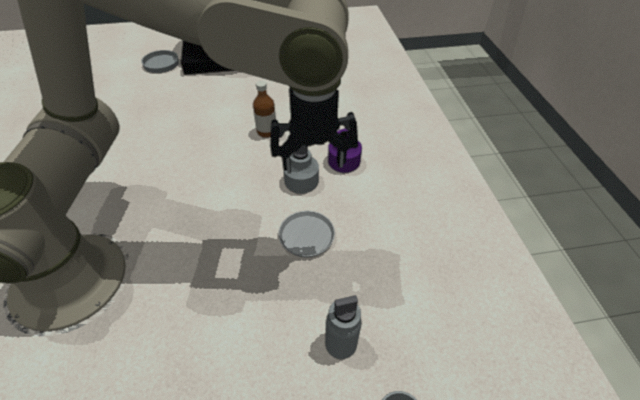

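The scene picture shows a squat grey can with a stopper at (403,280), its tab at (410,254). It also shows a tall slender can at (243,150), a purple decoy at (383,345), and a dish at (338,227), which is at (306,234) in the side view. The side view has a second dish-like thing at (160,61). Can candidates: the grey squat can fits (wide, grey, stoppered); the purple one is excluded and the tall one is to be left alone. I'll confirm in an enlarged crop.

```bash
python3 - <<'E'
import cv2
a=cv2.imread("pics/scene0.png")[190:320,300:460]
cv2.imwrite("pics/c1.png",cv2.resize(a,None,fx=4.5,fy=4.5,interpolation=cv2.INTER_CUBIC))
E
cat > h.py <<'E'
import numpy as np,cv2
from rig import *
def ray(n,uv):
    c=get_calibration(n);R=cv2.Rodrigues(c["rvec"])[0];t=c["tvec"]
    d=R.T@np.linalg.solve(c["intrinsics"],[uv[0],uv[1],1]);return -R.T@t,d
def atz(n,uv,z):
    o,d=ray(n,uv);return (o+d*(z-o[2])/d[2]).round(1)
def proj(n,p):
    c=get_calibration(n);return cv2.projectPoints(np.float64(p).reshape(-1,1,3),c["rvec"],c["tvec"],c["intrinsics"],None)[0].reshape(-1,2).round(1)
E
python3 - <<'E'
from h import *
print(atz("scene",(338,227),14),atz("side",(306,234),14),atz("side",(160,61),14))
print(atz("scene",(403,285),0))
for n in("scene","side"): print(ray(n,(0,0))[0])
E
```

```text
[512.3  29.   14. ] [509.1  19.9  14. ] [121.7 835.7  14. ]
[516.  203.3   0. ]
[956.72571834 391.35393693 862.75480649]
[ 444.06782001 -504.51135735  737.78882447]
```

View pics/c1.png

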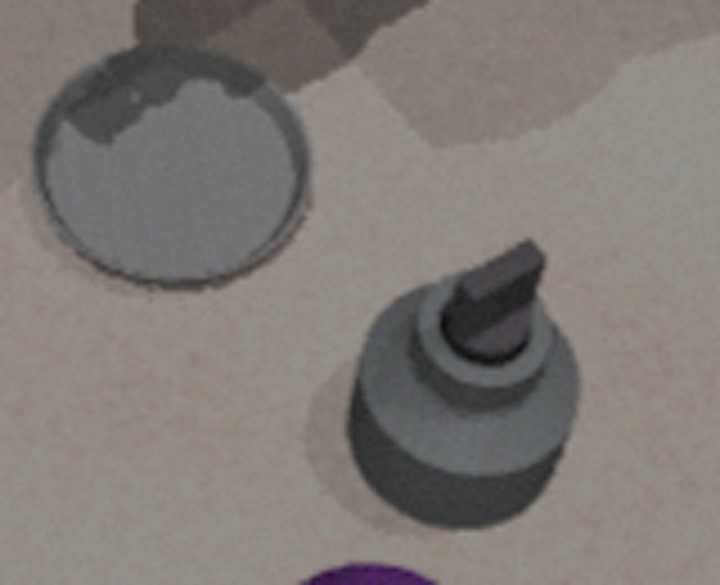

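```bash
python3 - <<'E'
from h import *
f=lambda u:(300+u[0]/4.5,190+u[1]/4.5)
P=[atz("scene",f(u),137) for u in[(460,282),(530,240),(545,255),(475,300)]]
print(P,np.mean(P,0)); print("neck",atz("scene",f((482,330)),94))
print("dish",atz("scene",f((172,163)),16))
E
```

```text
[array([539. , 194.4, 137. ]), array([505.7, 201.9, 137. ]), array([507.1, 210.1, 137. ]), array([541.2, 203.3, 137. ])] [523.25  202.425 137.   ]
neck [525.4 202.5  94. ]
dish [511.6  28.9  16. ]
```

arm_command(steps=[[[1, 0.8, 0, 0, 0, 0, 0], [1, 0.8, 0, 0, 0, 0, 0], [1, 0.8, 0, 0, 0, 0, 0], [1, 0, 0, 0, 0, 0, 0], [1, 0, 0, 0, 0, 0, 0]]])

```text
time_s: 0.72
eef_pos: [524.9, 119.7, 245.0]
ee_rot: [-0.0, 0.707, 0.707, -0.0]
force: [-0.0, -0.7, -0.2]
grip_width: 1.004
grip_force: 0.0
```

```bash
cat >> h.py <<'E'
from scipy.spatial.transform import Rotation as Ro
def wpose(s):
    q=s["ee_rot"];T=np.eye(4);T[:3,:3]=Ro.from_quat([q[1],q[2],q[3],q[0]]).as_matrix();T[:3,3]=s["eef_pos"]
    return T@get_calibration("wrist")["T_tool_cam"]
def watz(T,uv,z):
    d=T[:3,:3]@np.linalg.solve(get_calibration("wrist")["intrinsics"],[uv[0],uv[1],1]);o=T[:3,3]
    return (o+d*(z-o[2])/d[2]).round(1)
E
python3 - <<'E'
from h import *
s=sense();im=capture("wrist");np.save("T.npy",wpose(s))
cv2.imwrite("pics/w1.png",cv2.cvtColor(im,cv2.COLOR_RGB2BGR))
E
```

```text
(no output)
```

View pics/w1.png

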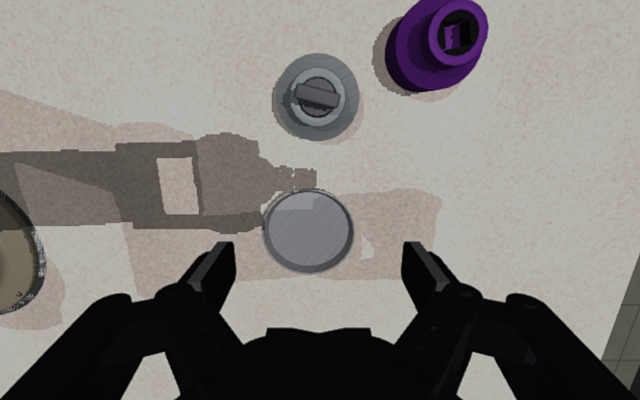

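The wrist picture shows the squat can with the tab at about (318,95), the dish at (308,231), and the purple can at (440,45). I'll enlarge the tab.

```bash
python3 - <<'E'
import cv2
a=cv2.imread("pics/w1.png")[45:145,263:373]
cv2.imwrite("pics/w1c.png",cv2.resize(a,None,fx=6,fy=6,interpolation=cv2.INTER_CUBIC))
E
```

```text
(no output)
```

View pics/w1c.png

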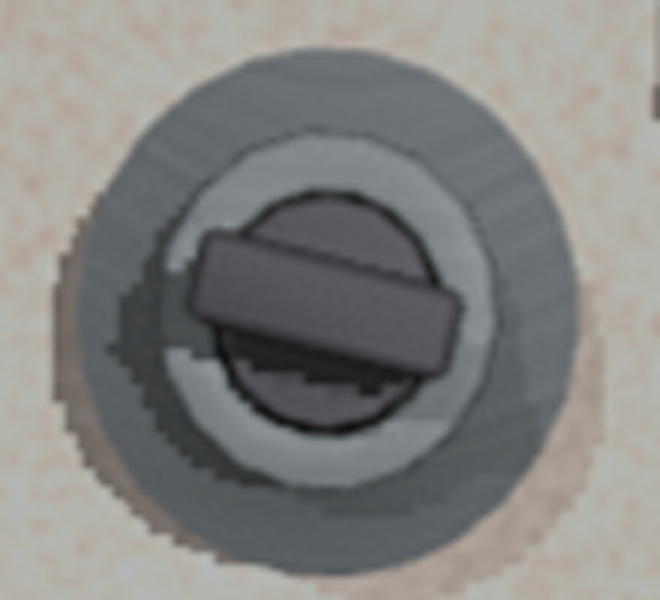

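```bash
python3 - <<'E'
from h import *
T=np.load("T.npy");f=lambda u:(263+u[0]/6,45+u[1]/6)
P=np.array([watz(T,f(u),137) for u in[(210,230),(465,295),(445,372),(192,308)]])
print(P,P.mean(0)); l=(P[1]-P[0]+P[2]-P[3])/2;w=(P[0]-P[3]+P[1]-P[2])/2
print(np.linalg.norm(l),np.linalg.norm(w),np.degrees(np.arctan2(l[1],l[0])))
print("disc",watz(T,f((328,312)),103),"neck",watz(T,f((330,312)),94),"can",watz(T,f((327,312)),70))
print("dish",watz(T,(308,231),14),atz("scene",(338.2,226.2),16))
print(T[:3,3],sense()["eef_pos"])
E
```

```text
[[511.2 212.  137. ]
 [544.6 204.  137. ]
 [542.1 194.4 137. ]
 [508.7 202.4 137. ]] [526.65 203.2  137.  ]
34.344723029892094 9.920181449953418 -13.469778229564163
disc [526.5 203.1 103. ] neck [526.8 203.4  94. ] can [526.3 204.2  70. ]
dish [513.1  30.8  14. ] [511.6  28.8  16. ]
[526.95095704 193.86571142 372.94145835] [525.02960347 119.31470651 245.12720157]
```

arm_command(steps=[[[1, 0.8, 0, 0, 0, 0, 0], [1, 0.86, 0, 0, 0, 0, 0], [1, 0, 0, 0, 0, 0, -1], [1, 0, 0, 0, 0, 0, -1], [1, 0, 0, 0, 0, 0, -1], [1, 0, 0, 0, 0, 0, -1], [1, 0, 0, 0, 0, 0, -1], [1, 0, 0, 0, 0, 0, -1]]])

```text
time_s: 1.78
eef_pos: [525.3, 201.9, 245.2]
ee_rot: [-0.0, 0.328, 0.945, -0.0]
force: [-0.2, 0.1, 0.0]
grip_width: 1.002
grip_force: 0.0
```

arm_command(steps=[[[1, 0, 0, 0, 0, 0, -1], [1, 0, 0, 0, 0, 0, -1], [1, 0, 0, 0, 0, 0, -0.9], [1, 0, 0, 0, 0, 0, 0], [1, 0, 0, 0, 0, 0, 0]]])

```text
time_s: 2.4
eef_pos: [525.1, 202.5, 245.3]
ee_rot: [-0.0, 0.119, 0.993, -0.0]
force: [0.4, -0.7, 0.2]
grip_width: 1.003
grip_force: 0.0
```

```bash
cat >> h.py <<'E'
def delta(target):
    s=sense();q=s["ee_rot"];R=Ro.from_quat([q[1],q[2],q[3],q[0]]).as_matrix()
    print("pos",s["eef_pos"].round(1),"y-yaw",np.degrees(np.arctan2(R[1,1],R[0,1])).round(2),"z",R[:,2].round(3),"q6",s["joints"][5].round(2))
    print("tool shift mm",(R.T@(np.array(target)-s["eef_pos"])).round(2))
E
python3 - <<'E'
from h import *
delta([526.6,203.2,122])
s=sense();im=capture("wrist");np.save("T.npy",wpose(s))
a=im
cv2.imwrite("pics/w2.png",cv2.cvtColor(a,cv2.COLOR_RGB2BGR))
E
```

```text
pos [525.1 202.5 245.3] y-yaw 76.3 z [-0. -0. -1.] q6 -1.17
tool shift mm [ -1.26   1.04 123.26]
```

View pics/w2.png

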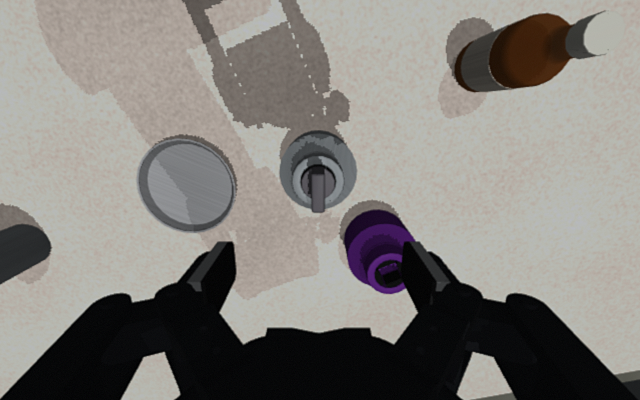

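The tab at (318,190) is aligned with the jaws, halfway between the pads. The purple can's neck at (388,272) lies on the right finger's side, so I'll check its clearance and the tab centring.

```bash
python3 - <<'E'
from h import *
T=np.load("T.npy");s=sense();q=s["ee_rot"];R=Ro.from_quat([q[1],q[2],q[3],q[0]]).as_matrix()
for n,u,z in[("tab far",(318,211),137),("tab near",(318,170),137),("tabL",(312.5,205),137),("tabR",(324.5,205),137),("purple",(388,272),94),("dish",(187,184),14)]:
    p=watz(T,u,z);print(n,p,"tool",(R.T@(p-s["eef_pos"])).round(1))
print("purple scene",atz("scene",(388,332),94))
E
```

```text
tab far [541.4 199.9 137. ] tool [-16.5   1.2 108.3]
tab near [505.3 208.6 137. ] tool [ 20.7   1.1 108.3]
tabL [534.7 196.5 137. ] tool [-10.8  -3.7 108.3]
tabR [537.2 206.8 137. ] tool [-10.8   6.9 108.3]
purple [646.5 255.3  94. ] tool [-105.5   79.9  151.3]
dish [508.6  30.8  14. ] tool [ -24.6 -170.8  231.3]
purple scene [647.3 258.8  94. ]
```

arm_command(steps=[[[1, 0, 0.024, 0.6, 0, 0, 0], [1, 0, 0, 0.6, 0, 0, 0], [1, 0, 0, 0.6, 0, 0, 0], [1, 0, 0, 0.4, 0, 0, 0], [1, 0, 0, 0.26, 0, 0, 0], [1, 0, 0, 0, 0, 0, 0], [1, 0, 0, 0, 0, 0, 0]]])

```text
time_s: 3.32
eef_pos: [525.7, 204.2, 123.2]
ee_rot: [0.001, 0.118, 0.993, 0.0]
force: [-0.7, -0.8, 0.5]
grip_width: 0.999
grip_force: 0.0
```

arm_command(steps=[[[0, 0, 0, 0, 0, 0, 0], [0, 0, 0, 0, 0, 0, 0], [0, 0, 0, 0, 0, 0, 0], [0, 0, 0, 0, 0, 0, 0], [0, 0, 0, 0, 0, 0, 0], [0, 0, 0, 0, 0, 0, 0], [0, 0, 0, 0, 0, 0, 0], [0, 0, 0, 0, 0, 0, 0]]], squeeze=60)

```text
time_s: 4.32
eef_pos: [525.2, 203.5, 122.5]
ee_rot: [-0.0, 0.118, 0.993, -0.001]
force: [-2.3, -4.9, 3.8]
grip_width: 0.128
grip_force: 59.7
```

arm_command(steps=[[[0, 0, 0.028, -0.009, 0.233, 0, 0], [0, 0, 0.028, -0.013, 0.233, 0, 0], [0, 0, 0.028, -0.015, 0.233, 0, 0], [0, 0, 0.028, -0.017, 0.233, 0, 0], [0, 0, 0, 0, 0, 0, 0], [0, 0, 0, 0, 0, 0, 0]]])

```text
time_s: 5.08
eef_pos: [526.3, 209.8, 123.8]
ee_rot: [-0.009, 0.117, 0.991, -0.07]
force: [0.1, -4.5, -10.9]
grip_width: 0.129
grip_force: 58.6
```

```bash
cat >> h.py <<'E'
def st():
    s=sense();q=s["ee_rot"];R=Ro.from_quat([q[1],q[2],q[3],q[0]]).as_matrix()
    print("t",round(s["time_s"],2),"pos",s["eef_pos"].round(1),"lean",np.degrees(np.arcsin(R[2,1])).round(2),"pivot40",(s["eef_pos"]+40*R[:,2]).round(1),"F",s["force"].round(1),"M",s["wrist_torque"].round(2),s["grip_width"],s["grip_force"])
E
python3 -c "from h import *;st()"
```

```text
t 5.08 pos [526.3 209.8 123.8] lean -8.08 pivot40 [524.9 204.3  84.2] F [  0.1  -4.5 -10.9] M [-0.43 -0.29  0.1 ] 0.12905826431325412 58.55758309364319
```

arm_command(steps=[[[0, 0, -0.0375, -0.012, -0.3125, 0, 0], [0, 0, -0.0375, -0.013, -0.3125, 0, 0], [0, 0, -0.0375, -0.013, -0.3125, 0, 0], [0, 0, -0.0375, -0.014, -0.3125, 0, 0], [0, 0, -0.0375, -0.014, -0.3125, 0, 0], [0, 0, -0.0375, -0.014, -0.3125, 0, 0], [0, 0, 0, 0, 0, 0, 0], [0, 0, 0, 0, 0, 0, 0]]])

```text
time_s: 6.08
eef_pos: [523.5, 198.5, 128.1]
ee_rot: [0.007, 0.117, 0.991, 0.069]
force: [-0.2, -5.7, -15.5]
grip_width: 0.132
grip_force: 58.5
```

```bash
python3 -c "
from h import *;st()
for n in ('side','scene'):cv2.imwrite(f'pics/{n}2.png',cv2.cvtColor(capture(n),cv2.COLOR_RGB2BGR))
a=cv2.imread('pics/scene2.png')[215:320,340:480];cv2.imwrite('pics/s2c.png',cv2.resize(a,None,fx=5,fy=5,interpolation=2))"
```

```text
t 6.08 pos [523.5 198.5 128.1] lean 7.94 pivot40 [524.7 203.9  88.4] F [ -0.2  -5.7 -15.5] M [-1.88  0.13 -0.04] 0.1324843700396428 58.533092737197876
```

View pics/s2c.png

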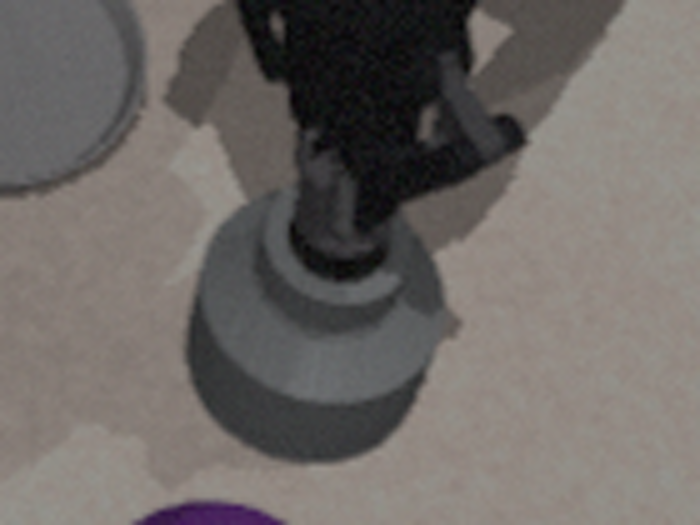

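The crop shows the disc lifted clear of the neck, with the black plug visible below it at (340,265): the stopper is following the gripper. I'll carry on.

arm_command(steps=[[[0, 0, 0.0375, -0.006, 0.3125, 0, 0], [0, 0, 0.0375, -0.007, 0.3125, 0, 0], [0, 0, 0.0375, -0.008, 0.3125, 0, 0], [0, 0, 0.0375, -0.009, 0.3125, 0, 0], [0, 0, 0.0375, -0.01, 0.3125, 0, 0], [0, 0, 0.0375, -0.01, 0.3125, 0, 0], [0, 0, 0, 0, 0, 0, 0], [0, 0, 0, 0, 0, 0, 0]]])

```text
time_s: 7.18
eef_pos: [526.3, 210.0, 131.5]
ee_rot: [-0.009, 0.117, 0.991, -0.07]
force: [-1.5, -5.3, -10.0]
grip_width: 0.13
grip_force: 59.1
```

```bash
python3 -c "from h import *;st()"
```

```text
t 7.17 pos [526.3 210.  131.5] lean -8.08 pivot40 [525.  204.6  91.9] F [ -1.5  -5.3 -10. ] M [-0.69  0.15 -0.03] 0.12998758316340112 59.109145402908325
```

arm_command(steps=[[[0, 0, -0.0375, -0.006, -0.3125, 0, 0], [0, 0, -0.0375, -0.007, -0.3125, 0, 0], [0, 0, -0.0375, -0.008, -0.3125, 0, 0], [0, 0, -0.0375, -0.008, -0.3125, 0, 0], [0, 0, -0.0375, -0.009, -0.3125, 0, 0], [0, 0, -0.0375, -0.009, -0.3125, 0, 0], [0, 0, 0, 0, 0, 0, 0], [0, 0, 0, 0, 0, 0, 0]]])

```text
time_s: 8.18
eef_pos: [523.8, 198.1, 134.3]
ee_rot: [0.008, 0.117, 0.991, 0.069]
force: [-2.0, -10.0, -8.6]
grip_width: 0.127
grip_force: 59.7
```

```bash
python3 -c "from h import *;st()"
```

```text
t 8.18 pos [523.8 198.1 134.3] lean 7.92 pivot40 [525.1 203.5  94.7] F [ -2.  -10.   -8.6] M [-2.35  0.45 -0.01] 0.12744514820623293 59.71553921699524
```

arm_command(steps=[[[0, 0, 0.0375, -0.004, 0.3125, 0, 0], [0, 0, 0.0375, -0.004, 0.3125, 0, 0], [0, 0, 0.0375, -0.004, 0.3125, 0, 0], [0, 0, 0.0375, -0.005, 0.3125, 0, 0], [0, 0, 0.0375, -0.006, 0.3125, 0, 0], [0, 0, 0.0375, -0.007, 0.3125, 0, 0], [0, 0, 0, 0, 0, 0, 0], [0, 0, 0, 0, 0, 0, 0]]])

```text
time_s: 9.18
eef_pos: [526.8, 210.1, 136.9]
ee_rot: [-0.008, 0.117, 0.991, -0.07]
force: [-1.7, -5.8, -3.4]
grip_width: 0.128
grip_force: 60.1
```

arm_command(steps=[[[0, 0, -0.0375, -0.004, -0.3125, 0, 0], [0, 0, -0.0375, -0.004, -0.3125, 0, 0], [0, 0, -0.0375, -0.004, -0.3125, 0, 0], [0, 0, -0.0375, -0.005, -0.3125, 0, 0], [0, 0, -0.0375, -0.006, -0.3125, 0, 0], [0, 0, -0.0375, -0.006, -0.3125, 0, 0], [0, 0, 0, 0, 0, 0, 0], [0, 0, 0, 0, 0, 0, 0]]])

```text
time_s: 10.18
eef_pos: [524.0, 197.9, 137.9]
ee_rot: [0.008, 0.117, 0.991, 0.069]
force: [-1.2, -11.7, -6.6]
grip_width: 0.128
grip_force: 60.0
```

```bash
python3 -c "from h import *;st()"
```

```text
t 10.18 pos [524.  197.9 137.9] lean 7.92 pivot40 [525.3 203.3  98.3] F [ -1.2 -11.7  -6.6] M [-2.55  0.47  0.05] 0.12800991707022902 59.97702240943909
```

arm_command(steps=[[[0, 0, 0.0375, 0, 0.3125, 0, 0], [0, 0, 0.0375, 0, 0.3125, 0, 0], [0, 0, 0.0375, 0, 0.3125, 0, 0], [0, 0, 0, 0, 0, 0, 0], [0, 0, 0, -0.1, 0, 0, 0], [0, 0, 0, -0.1, 0, 0, 0], [0, 0, 0, -0.15, 0, 0, 0], [0, 0, 0, -0.2, 0, 0, 0]]])

```text
time_s: 11.18
eef_pos: [525.6, 204.9, 167.1]
ee_rot: [0.001, 0.117, 0.993, 0.001]
force: [-0.3, -0.1, -1.0]
grip_width: 0.126
grip_force: 60.6
```

arm_command(steps=[[[0, 0, 0, -0.4, 0, 0, 0], [0, 0, 0, -0.4, 0, 0, 0], [0, 0, 0, -0.2, 0, 0, 0], [0, 0, 0, 0, 0, 0, 0], [0, 0, 0, 0, 0, 0, 0]]])

```text
time_s: 11.8
eef_pos: [525.1, 204.3, 215.1]
ee_rot: [-0.0, 0.118, 0.993, 0.0]
force: [0.4, 0.1, -0.2]
grip_width: 0.122
grip_force: 60.6
```

```bash
python3 -c "
from h import *;st()
delta([511.5,29.5,200])
im=capture('scene');cv2.imwrite('pics/s3.png',cv2.cvtColor(im,cv2.COLOR_RGB2BGR))"
```

```text
t 11.8 pos [525.1 204.3 215.1] lean 0.02 pivot40 [525.  204.3 175.1] F [ 0.4  0.1 -0.2] M [-0.01 -0.04 -0.05] 0.12170394399563542 60.63530087471008
pos [525.1 204.3 215.1] y-yaw 76.49 z [-0.001  0.001 -1.   ] q6 -1.17
tool shift mm [ -27.67 -173.13   15.03]
```

View pics/s3.png

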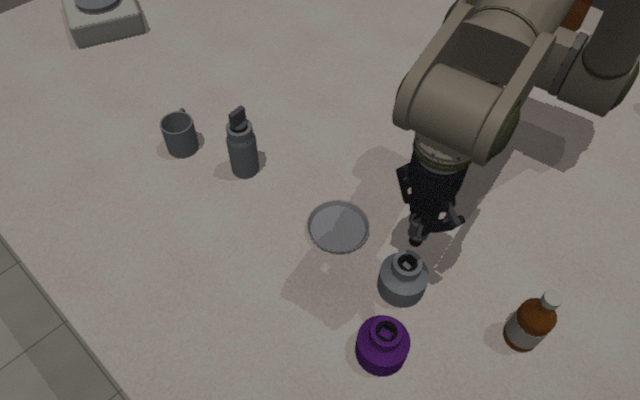

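The picture shows the stopper drawn out and hanging in the gripper near (415,240). The can is open at (407,263), the dish is empty at (338,227), and the tall can is still stoppered.

arm_command(steps=[[[0, -0.077, -0.494, 0, 0, 0, 0], [0, -0.077, -0.494, 0, 0, 0, 0], [0, -0.077, -0.494, 0, 0, 0, 0], [0, -0.077, -0.494, 0, 0, 0, 0], [0, -0.077, -0.494, 0, 0, 0, 0], [0, -0.077, -0.494, 0, 0, 0, 0], [0, -0.077, -0.494, 0, 0, 0, 0], [0, 0, 0, 0, 0, 0, 0]]])

```text
time_s: 12.85
eef_pos: [511.0, 28.9, 215.2]
ee_rot: [-0.0, 0.119, 0.993, 0.0]
force: [0.5, -0.1, -0.3]
grip_width: 0.127
grip_force: 60.7
```

arm_command(steps=[[[0, 0, 0, 0.6, 0, 0, 0], [0, 0, 0, 0.6, 0, 0, 0], [0, 0, 0, 0.6, 0, 0, 0], [0, 0, 0, 0.6, 0, 0, 0], [0, 0, 0, 0.4, 0, 0, 0], [0, 0, 0, 0.1, 0, 0, 0], [0, 0, 0, 0, 0, 0, 0], [0, 0, 0, 0, 0, 0, 0]]])

```text
time_s: 13.85
eef_pos: [511.6, 30.1, 71.5]
ee_rot: [0.001, 0.118, 0.993, 0.0]
force: [0.0, 0.3, -0.3]
grip_width: 0.129
grip_force: 60.6
```

```bash
python3 -c "
from h import *;st()
im=capture('side')[130:280,210:410];cv2.imwrite('pics/sd.png',cv2.resize(cv2.cvtColor(im,cv2.COLOR_RGB2BGR),None,fx=4,fy=4,interpolation=2))"
```

```text
t 13.85 pos [511.6  30.1  71.5] lean 0.06 pivot40 [511.7  30.1  31.5] F [ 0.   0.3 -0.3] M [ 0.03 -0.01 -0.05] 0.1291612588019083 60.62655329704285
```

View pics/sd.png

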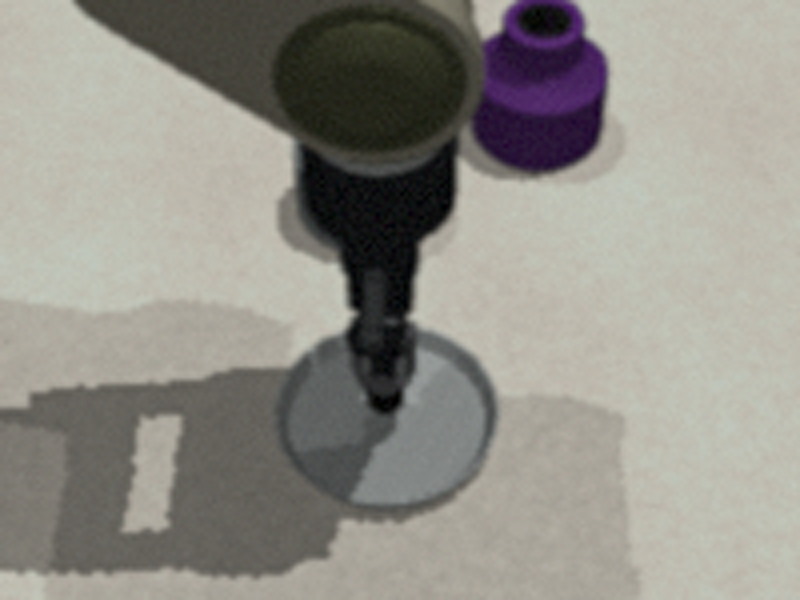

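The plug's foot at (385,405) hangs over the dish's middle at (387,415). I'll lower it to contact.

arm_command(steps=[[[0, 0, 0, 0.12, 0, 0, 0], [0, 0, 0, 0.1, 0, 0, 0], [0, 0, 0, 0.04, 0, 0, 0], [0, 0, 0, 0, 0, 0, 0], [0, 0, 0, 0, 0, 0, 0]]])

```text
time_s: 14.52
eef_pos: [511.2, 30.0, 57.7]
ee_rot: [0.0, 0.118, 0.993, 0.0]
force: [-1.0, -0.6, -0.5]
grip_width: 0.125
grip_force: 60.6
```

arm_command(steps=[[[0, 0, 0, 0.02, 0, 0, 0], [0, 0, 0, 0, 0, 0, 0], [0, 0, 0, 0, 0, 0, 0]]])

```text
time_s: 14.9
eef_pos: [511.2, 30.0, 56.7]
ee_rot: [0.0, 0.118, 0.993, 0.0]
force: [-0.4, 0.0, -0.6]
grip_width: 0.131
grip_force: 60.6
```

arm_command(steps=[[[0, 0, 0, 0.01, 0, 0, 0], [0, 0, 0, 0, 0, 0, 0], [0, 0, 0, 0, 0, 0, 0]]])

```text
time_s: 15.28
eef_pos: [511.3, 30.0, 56.5]
ee_rot: [0.0, 0.118, 0.993, 0.0]
force: [-1.5, -0.3, 5.5]
grip_width: 0.127
grip_force: 61.5
```

Contact: 5.5 N at 56.5 mm, as expected. I'll release gently.

arm_command(steps=[[[0.16, 0, 0, 0, 0, 0, 0], [0.2, 0, 0, 0, 0, 0, 0], [0.3, 0, 0, 0, 0, 0, 0], [0.4, 0, 0, 0, 0, 0, 0], [0.5, 0, 0, 0, 0, 0, 0], [0.5, 0, 0, 0, 0, 0, 0], [0.5, 0, 0, 0, 0, 0, 0]]], squeeze=20)

```text
time_s: 16.15
eef_pos: [511.2, 30.0, 56.1]
ee_rot: [0.0, 0.118, 0.993, 0.0]
force: [-0.2, -0.6, 0.2]
grip_width: 0.498
grip_force: 0.0
```

arm_command(steps=[[[0.5, 0, 0, -0.3, 0, 0, 0], [0.5, 0, 0, -0.6, 0, 0, 0], [0.5, 0, 0, -0.8, 0, 0, 0], [0.5, 0, 0, -0.8, 0, 0, 0], [0.5, 0, 0, -0.8, 0, 0, 0], [0.5, 0, 0, 0, 0, 0, 0], [0.5, 0, 0, 0, 0, 0, 0]]])

```text
time_s: 17.02
eef_pos: [510.7, 29.9, 220.9]
ee_rot: [-0.0, 0.118, 0.993, 0.0]
force: [0.2, -0.4, -0.6]
grip_width: 0.495
grip_force: 0.0
```

```bash
python3 -c "
from h import *;st()
a=capture('scene')[90:310,180:480];b=capture('side')[130:380,210:410]
f=lambda i:cv2.resize(cv2.cvtColor(i,cv2.COLOR_RGB2BGR),(400,400*i.shape[0]//i.shape[1]),interpolation=2)
a,b=f(a),f(b);o=np.zeros((500,800,3),np.uint8);o[:len(a),:400]=a;o[:len(b),400:]=b;cv2.imwrite('pics/end.png',o)"
```

```text
t 17.02 pos [510.7  29.9 220.9] lean 0.04 pivot40 [510.7  30.  180.9] F [ 0.2 -0.4 -0.6] M [ 0.02 -0.02  0.02] 0.4947949831070662 0.0
```

View pics/end.png

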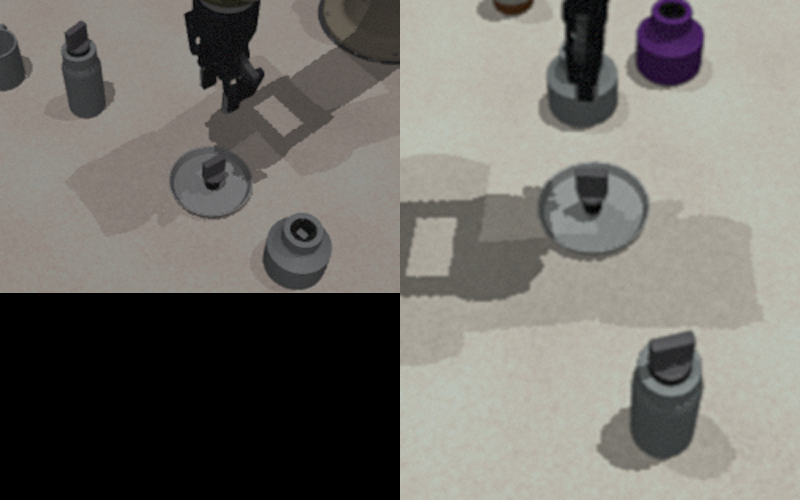

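The stopper stands in the dish at (212,172) on the left and (592,195) on the right. The squat can is open, the tall can is still stoppered, and the gripper is clear of everything.

```bash
python3 -c "
from rig import *
print(finish_job())"
```

```text
the job is handed in; nothing more can be done
None
```

The squat can is open: I rocked its stopper loose (three 8° leans each way), drew it straight up and left it standing in the metal dish; the tall can is still stoppered, and the job was handed in at about 17 s.

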